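# Morning touch-off in the measuring room

## Robot

A 7-joint arm with a two-finger parallel gripper is mounted at the origin on the work surface. World frame = base frame: x ahead of the robot, y to its left, z up, the work surface at z = 0. Lengths are in m, angles in rad, forces in N, time in s.
With the tool pointing down it reaches from about 0.4 to 0.85 m from the base axis. Payload 4.5 kg.
Tool frame: the origin (TCP) lies between the finger pads; the fingertips stand 14 mm ahead of it and the grasp point (between the pads) lies 5 mm behind it; x points along the fingers, z is the direction in which the jaws open and shut, and the axes are right-handed (so a half turn about x gives the same grasp; the last joint's range is limited). The gripper opens to 88 mm and grips with 3 to 60 N. Pads are 18 mm wide; open, the fingers measure 123 mm over their backs; the gripper's body (75 mm by 187 mm) begins 45 mm behind the grasp point.
Start: joints at [-1.144, 0.689, -0.195, 1.565, 0.157, 0.902, -0.215], TCP at [0.239, 0.577, 0.253] pointing down, gripper open.
Joint ranges: [-3.01, 3.01], [-0.46, 2.08], [-1.47, 1.51], [0.13, 2.56], [-1, 4.14], [0.04, 2.09], [-2.66, 2.66]. Speed limits (rad/s): [2.57, 2.57, 3.14, 3.14, 3.14, 3.14, 3.14].

## Interface

Orientations are given as a unit quaternion [x, y, z, w].
In Python, from plant import r, cams gives the robot as it stands.
- The arm moves only by the tool apply_moves, never from a script. Its arguments are lists of equal length, an entry for each row: "travel": the shift along the world's x, y, z in cm, a list of three; "roll": the turn about the world's z in degrees; "gripper": the finger opening in cm, from 0 to 8.81. In form: {"travel": [[x, y, z], ...], "roll": [roll, ...], "gripper": [gripper, ...]}. A call has exactly 8 rows; each row is the pose to reach, as a shift and turn from the pose commanded when the call began; what a row does not reach only later rows make up. A row lasts 1/12 s, in which the tool goes at most 41.7 mm and 7.16 degrees, less where a joint would pass 70% of its speed; a pose out of reach is approached as far as the arm can. A call with a gripper value outside its range is refused whole. The fingers move at their own pace and stop on an object; "newtons" is the grip in N (left out, the last holds). Time passes only in rows, so rows that repeat a pose let the fingers close, or fill a call up. It gives the time, the measured TCP pose, the force and the opening at its end, in the units of the state.
- r.get_state(): the state, without advancing time (a new reading comes with each control period).
- cams.snapshot(name): name is "scene" or "top"; returns a dict with "image" (400x640x3 uint8, red, green, blue), "fx", "fy", "cx", "cy" (pixels), "R" (3x3) and "t" (3): a world point X has camera coordinates R X + t. Camera axes: x right, y down, z forward; pixel columns grow to the right and rows downward; lengths in m; the calibration is good to about 2 mm. A picture is of the moment at which its call begins. There is no depth.
- r.finish_job(): hands the job in, once; it reports no verdict.
The state is a dict: "clock": time; "q": joint angles; "qd": joint speeds; "joint_torque": joint torques, N m; "tool_pos": TCP position; "eef_rot": TCP orientation; "contact_force": force on the tool from outside, world axes, zero at the start; "moment": the same for the moment, N m; "opening": opening from 0.0 (shut) to 1.0 (fully open).
Only numpy, scipy, OpenCV 4.12 (cv2) and the standard library are available. Lean on these libraries where they do the work, as an engineer would, in place of code of your own. Each camera call takes 0.05 s, during which the arm holds its last target. There are 200 camera calls.

## Task

Do the touch-off round with a fingertip: lightly press the ball-topped stand, then the one with the round flat disc, then the one with the square plate, so that each cap sinks a few millimetres and stays down, but is not run down to its stop. Leave the cone-topped stand and everything else on the granite alone, and do not shift, tip or pick up any stand.

Things in the scene. Friction and masses are not known exactly. Their poses are not given: they have to be found in the camera images.
- ball_stand: loose touch-off stand with a steel ball 30 mm across as its cap: round steel foot 70 mm across and 20 mm high, then an aluminium column 32 mm across up to 50 mm, 0.7 kg or so; origin at the centre of the foot's underside, z up
- ball_top (a point): the highest point of the ball cap, on the stand's axis, 95 mm above the granite while the cap is up; it sinks with the cap
- ball_cap (a joint): how far that cap has been pushed down, m: 0 = up, 0.012 = against its stop. The cap slides straight down on a drag stem: it starts to move at about 4 N, needs about 6 N at 6 mm and about 7.5 N at 11 mm, and stays where it is left
- disc_stand: loose touch-off stand with a round flat steel disc 44 mm across and 8 mm thick as its cap: round steel foot 70 mm across and 20 mm high, then an aluminium column 32 mm across up to 30 mm, 0.7 kg or so; origin at the centre of the foot's underside, z up
- disc_top (a point): the highest point of the disc cap, on the stand's axis, 52 mm above the granite while the cap is up; it sinks with the cap
- disc_cap (a joint): how far that cap has been pushed down, m: 0 = up, 0.012 = against its stop. The cap slides straight down on a drag stem: it starts to move at about 4 N, needs about 6 N at 6 mm and about 7.5 N at 11 mm, and stays where it is left
- square_stand: loose touch-off stand with a square flat steel plate 36 x 36 x 10 mm as its cap: round steel foot 70 mm across and 20 mm high, then an aluminium column 32 mm across up to 46 mm, 0.7 kg or so; origin at the centre of the foot's underside, z up
- square_top (a point): the highest point of the square cap, on the stand's axis, 70 mm above the granite while the cap is up; it sinks with the cap
- square_cap (a joint): how far that cap has been pushed down, m: 0 = up, 0.012 = against its stop. The cap slides straight down on a drag stem: it starts to move at about 4 N, needs about 6 N at 6 mm and about 7.5 N at 11 mm, and stays where it is left
- cone_stand: loose touch-off stand with a pointed steel cone 30 mm across at its foot, 25 mm tall as its cap: round steel foot 70 mm across and 20 mm high, then an aluminium column 32 mm across up to 46 mm, 0.7 kg or so; origin at the centre of the foot's underside, z up; NOT part of the job
- cone_top (a point): the highest point of the cone cap, on the stand's axis, 85 mm above the granite while the cap is up; it sinks with the cap
- cone_cap (a joint): how far that cap has been pushed down, m: 0 = up, 0.012 = against its stop. The cap slides straight down on a drag stem: it starts to move at about 4 N, needs about 6 N at 6 mm and about 7.5 N at 11 mm, and stays where it is left
- ring_gauge: bystander: plain steel ring 56 mm across, 30 mm bore, 22 mm high; origin at the centre of its underside
- gauge_block: bystander: steel block 40 x 14 x 35 mm high, standing; origin at the centre of its underside
- plug_gauge: bystander: dark steel plug 28 mm across with an 18 mm neck, 62 mm tall, standing; origin at the centre of its underside
- v_block: bystander: steel block 50 x 40 mm, 40 mm high, with a groove along its top; origin at the centre of its underside
- stylus_jar: bystander: small clear jar with black lid, 52 mm across, 75 mm tall; origin at the centre of its underside
- bored_part: bystander: aluminium block 85 x 65 mm, 45 mm high, with a 34 mm bore; origin at the centre of its underside
- driver: bystander: screwdriver with black handle, 160 mm long, lying to the left of the stands; origin on its underside, x along it towards the tip
There are look-alikes about, which are no part of the job. What is shaped like the square_stand but blue is not meant. Leave any pink look-alike of the cone_stand alone.

How it is judged:
By the outcome, as a careful person would: the job done as asked, in the order asked, and still so for the second after the job is handed in, with the robot touching nothing.
It also fails if it takes over 51 s, if anything falls off the work surface, if the arm or the gripper's body presses on something with over 40 N, if the wrist force passes 120 N, or if a joint passes its speed limit or range.

## Working session

There is one attempt and no reset: what is moved stays moved. The work goes in short steps, Python scripts to look and compute and a tool call to move; the robot and the scene stay as the last step left them, time stands still between calls to the robot, and variables do not carry over. Pictures are saved under pics/ and viewed, about 8 in all and at most 12, crops included, and the job is handed in when it is done.

Besides the shell and the picture viewer there is one more tool, called after "Request:" by a JSON object that holds its "name" and its "arguments", one argument or row to a line. apply_moves: Moves the arm, as the interface text tells. Its arguments: {"type":"object","properties":{"travel":{"type":"array","items":{"type":"array","items":{"type":"number"}}},"roll":{"type":"array","items":{"type":"number"}},"gripper":{"type":"array","items":{"type":"number"}},"newtons":{"type":"number"}},"required":["travel","roll","gripper"]}

```bash
mkdir -p pics; python3 - <<'E'
from plant import r,cams
import cv2,pickle
for n in("scene","top"):
    s=cams.snapshot(n); pickle.dump(s,open(n+".pkl","wb")); cv2.imwrite(f"pics/{n}0.png",s["image"][...,::-1])
    print(n,s["fx"],s["cx"],s["cy"],s["R"],s["t"])
print(r.get_state())
E
```

```text
scene 361.06880916284786 320.09444997216144 204.47459902265197 [[-0.73638818  0.67650576  0.00850912]
 [ 0.50231747  0.55512    -0.66296225]
 [-0.45322136 -0.48392329 -0.74860447]] [ 0.40652162 -0.25759353  1.10220403]
top 510.06733267318265 318.5964582572695 197.15440517984212 [[ 0.02621841 -0.9996444  -0.00486509]
 [-0.98902795 -0.02523156 -0.14555786]
 [ 0.14538335  0.00862801 -0.98933778]] [0.03505284 0.62118911 1.17740258]
{'clock': 0.1, 'q': array([-1.14418782,  0.68988919, -0.19452397,  1.56620411,  0.15728636,
        0.90248863, -0.21510498]), 'qd': array([ 1.58131586e-03, -4.07736131e-03, -9.46247285e-04, -3.23218939e-03,
        7.60246114e-05,  6.06398501e-04, -9.39143019e-04]), 'joint_torque': array([-3.54266616e-03, -5.28504360e+01, -1.27152666e+00, -1.53839296e+01,
       -5.25267748e-02,  1.94258355e-03,  4.03497438e-05]), 'tool_pos': array([0.23907211, 0.57690086, 0.25200669]), 'eef_rot': array([-0.3931769 ,  0.58839649,  0.3924896 ,  0.58749758]), 'contact_force': array([ 0.68756678,  0.24326821, -0.12931714]), 'moment': array([ 0.02524427, -0.00113718, -0.04927873]), 'opening': 0.998627015547611}
```

View pics/top0.png

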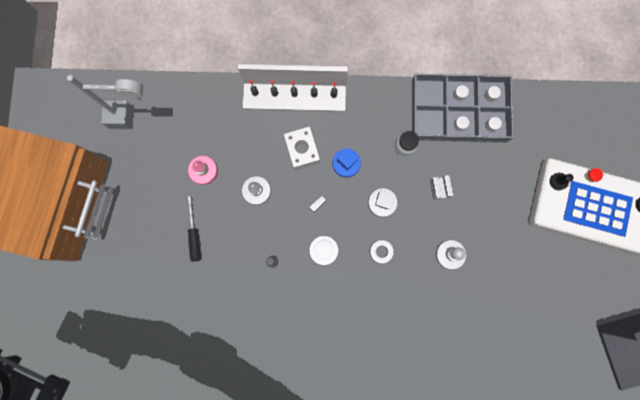

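View pics/scene0.png

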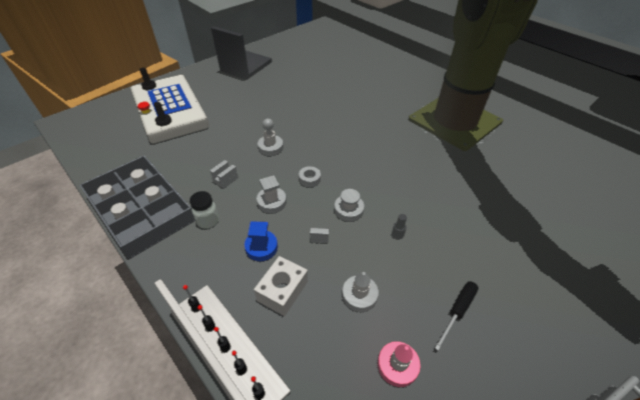

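Top view: ball stand (452,254), disc (323,250), square plate (383,202). The cone is at (256,190). The look-alikes are blue square (346,162) and pink cone (202,169). I'll confirm in one enlarged crop and measure.

```bash
cat > h.py <<'E'
import numpy as np,cv2
def ray(s,u,v,z):
    d=np.linalg.solve(s["R"],[(u-s["cx"])/s["fx"],(v-s["cy"])/s["fy"],1]); c=-s["R"].T@s["t"]
    return c+d*(z-c[2])/d[2]
def proj(s,X):
    p=s["R"]@X+s["t"]; return np.array([s["fx"]*p[0]/p[2]+s["cx"],s["fy"]*p[1]/p[2]+s["cy"]])
E
python3 - <<'E'
import pickle,cv2,numpy as np
from h import *
T=pickle.load(open("top.pkl","rb"));S=pickle.load(open("scene.pkl","rb"))
rows=[]
for s,P in((T,[(452,252),(323,250),(383,201)]),(S,[(269,136),(349,202),(270,192)])):
    rows.append(np.hstack([cv2.resize(s["image"][v-22:v+22,u-22:u+22],(264,264),interpolation=cv2.INTER_CUBIC) for u,v in P]))
cv2.imwrite("pics/crop.png",np.vstack(rows)[...,::-1])
E
```

```text
(no output)
```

View pics/crop.png

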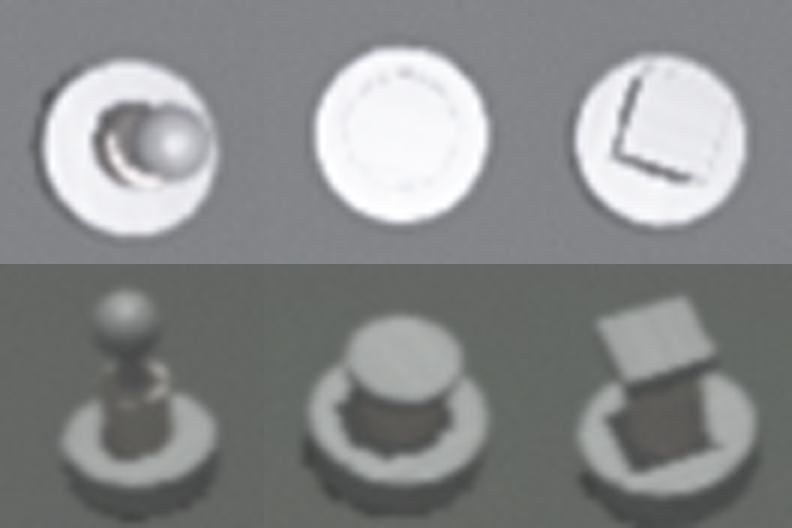

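```bash
python3 - <<'E'
import pickle
from h import *
from scipy.spatial.transform import Rotation as Ro
T=pickle.load(open("top.pkl","rb"));S=pickle.load(open("scene.pkl","rb"))
for n,z,a,f,b in(("ball",.08,(458.6,253.25),(451.3,254.3),(267.6,122.9)),("disc",.052,(323.25,249.3),(323.6,250.1),(350.1,195.4)),("sq",.07,(385.25,199.2),(382.75,201.9),(269,181.9))):
    print(n,ray(T,*a,z).round(4),"foot",ray(T,*f,.02).round(4),"scene",ray(S,*b,z).round(4))
for n,f,z in(("ring",(382,251),.022),("cone",(256,190),.02),("plug",(272,261),.06),("block",(317,203),.035),("vblk",(442,187),.04),("blue",(346,162),.02),("jar",(409,141),.075)): print(n,ray(T,*f,z).round(3))
print(Ro.from_quat([-0.3931769,0.58839649,0.3924896,0.58749758]).as_matrix().round(3))
E
```

```text
ball [ 0.4934 -0.273   0.08  ] foot [ 0.4931 -0.2714  0.02  ] scene [ 0.491  -0.2719  0.08  ]
disc [0.4956 0.0369 0.052 ] foot [0.4951 0.0359 0.02  ] scene [0.4966 0.0396 0.052 ]
sq [ 0.6156 -0.1056  0.07  ] foot [ 0.6161 -0.1057  0.02  ] scene [ 0.6163 -0.1024  0.07  ]
ring [ 0.497 -0.105  0.022]
cone [0.638 0.205 0.02 ]
plug [0.465 0.155 0.06 ]
block [0.607 0.055 0.035]
vblk [ 0.653 -0.246  0.04 ]
blue [ 0.713 -0.014  0.02 ]
jar [ 0.756 -0.16   0.075]
[[-0.001 -0.924  0.383]
 [-0.002  0.383  0.924]
 [-1.    -0.    -0.002]]
```

Request:
{"name": "apply_moves", "arguments": {
  "travel": [
    [2, -3, 0],
    [4.5, -6.5, 0],
    [7, -10, 0],
    [9.5, -13.5, 0],
    [11.5, -17, 0],
    [13.5, -20.5, 0],
    [15.5, -24, 0],
    [17, -27, 0]
  ],
  "roll": [0, 0, 0, 0, 0, 0, 0, 0],
  "gripper": [0, 0, 0, 0, 0, 0, 0, 0],
  "newtons": 20
}}

```text
clock: 0.77
tool_pos: [0.4108, 0.3039, 0.2524]
eef_rot: [-0.393, 0.589, 0.392, 0.588]
contact_force: [0.3, 0.1, 0.3]
opening: 0.421
```

Request:
{"name": "apply_moves", "arguments": {
  "travel": [
    [0.5, -4, 0],
    [1, -8, 0],
    [1.5, -12, 0],
    [2, -16, 0],
    [2.5, -20, 0],
    [3, -24, 0],
    [3.5, -28, 0],
    [4, -31, 0]
  ],
  "roll": [0, 0, 0, 0, 0, 0, 0, 0],
  "gripper": [0, 0, 0, 0, 0, 0, 0, 0]
}}

```text
clock: 1.43
tool_pos: [0.4486, -0.0063, 0.2525]
eef_rot: [-0.392, 0.589, 0.392, 0.588]
contact_force: [0.7, 0.1, 0.0]
opening: 0.004
```

Request:
{"name": "apply_moves", "arguments": {
  "travel": [
    [0.5, -4, 0],
    [1, -8, 0],
    [2, -12, 0],
    [2.5, -16, 0],
    [3, -20, 0],
    [3.5, -23.5, 0],
    [4, -26, 0],
    [4.2, -27, -1]
  ],
  "roll": [0, 0, 0, 0, 0, 0, 0, 0],
  "gripper": [0, 0, 0, 0, 0, 0, 0, 0]
}}

```text
clock: 2.1
tool_pos: [0.4917, -0.2782, 0.2434]
eef_rot: [-0.393, 0.589, 0.389, 0.589]
contact_force: [1.7, -0.1, 0.0]
opening: 0.007
```

Request:
{"name": "apply_moves", "arguments": {
  "travel": [
    [0, 0, -1.5],
    [0, 0, -3.5],
    [0, 0, -6],
    [0, 0, -8.5],
    [0, 0, -10.5],
    [0, 0, -11.4],
    [0, 0, -11.4],
    [0, 0, -11.4]
  ],
  "roll": [0, 0, 0, 0, 0, 0, 0, 0],
  "gripper": [0, 0, 0, 0, 0, 0, 0, 0]
}}

```text
clock: 2.77
tool_pos: [0.4913, -0.2717, 0.1286]
eef_rot: [-0.393, 0.588, 0.393, 0.588]
contact_force: [0.5, 0.2, -0.2]
opening: 0.005
```

```bash
python3 - <<'E'
from plant import r,cams
import cv2,numpy as np
from h import *
rows=[]
st=r.get_state();print(st["tool_pos"],st["contact_force"])
for n,(u,v) in(("top",(455,252)),("scene",(269,125))):
    s=cams.snapshot(n); rows.append(cv2.resize(s["image"][v-30:v+30,u-30:u+30],(390,390),interpolation=cv2.INTER_CUBIC))
    print(n,proj(s,st["tool_pos"]-[0,0,.014]))
cv2.imwrite("pics/b1.png",np.hstack(rows)[...,::-1])
E
```

```text
[ 0.49129433 -0.27169346  0.12864404] [ 0.50512345  0.16165085 -0.17294323]
top [462.18749296 253.62928205]
scene [266.2037274 111.7345884]
```

View pics/b1.png

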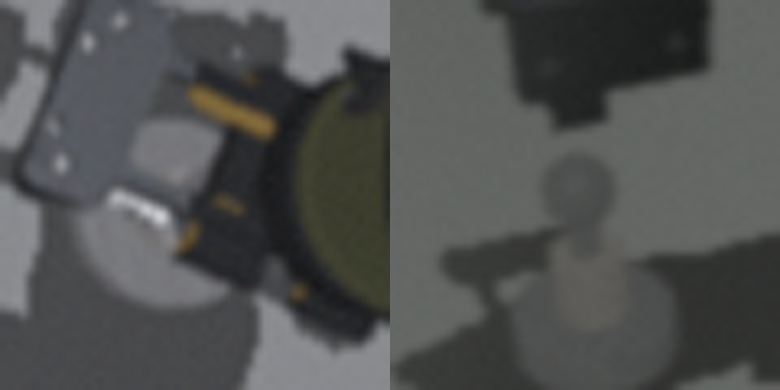

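The fingertip (right crop 578,125) sits centred over the ball (578,188). Descending.

Request:
{"name": "apply_moves", "arguments": {
  "travel": [
    [0.1, 0, -0.5],
    [0.1, 0, -1.0],
    [0.1, 0, -1.4],
    [0.1, 0, -1.7],
    [0.1, 0, -1.8],
    [0.1, 0, -1.9],
    [0.1, 0, -2.0],
    [0.1, 0, -2.0]
  ],
  "roll": [0, 0, 0, 0, 0, 0, 0, 0],
  "gripper": [0, 0, 0, 0, 0, 0, 0, 0]
}}

```text
clock: 3.53
tool_pos: [0.4921, -0.2726, 0.1089]
eef_rot: [-0.393, 0.588, 0.393, 0.588]
contact_force: [-0.9, 0.9, 1.1]
opening: 0.005
```

Request:
{"name": "apply_moves", "arguments": {
  "travel": [
    [0, 0, -0.05],
    [0, 0, -0.1],
    [0, 0, -0.15],
    [0, 0, -0.2],
    [0, 0, -0.25],
    [0, 0, -0.3],
    [0, 0, -0.3],
    [0, 0, -0.3]
  ],
  "roll": [0, 0, 0, 0, 0, 0, 0, 0],
  "gripper": [0, 0, 0, 0, 0, 0, 0, 0]
}}

```text
clock: 4.2
tool_pos: [0.4922, -0.2726, 0.1057]
eef_rot: [-0.393, 0.588, 0.393, 0.588]
contact_force: [-2.3, 0.2, 5.1]
opening: 0.002
```

Request:
{"name": "apply_moves", "arguments": {
  "travel": [
    [0, 0, -0.05],
    [0, 0, -0.1],
    [0, 0, -0.15],
    [0, 0, -0.2],
    [0, 0, -0.2],
    [0, 0, -0.2],
    [0, 0, -0.2],
    [0, 0, -0.2]
  ],
  "roll": [0, 0, 0, 0, 0, 0, 0, 0],
  "gripper": [0, 0, 0, 0, 0, 0, 0, 0]
}}

```text
clock: 4.87
tool_pos: [0.4922, -0.2726, 0.1038]
eef_rot: [-0.393, 0.588, 0.393, 0.588]
contact_force: [-1.7, 0.3, 4.8]
opening: 0.005
```

Request:
{"name": "apply_moves", "arguments": {
  "travel": [
    [0, 0, 0.3],
    [0, 0, 1],
    [0, 0, 2.5],
    [0, 0, 4],
    [0, 0, 5.5],
    [0, 0, 6],
    [0, 0, 6],
    [0, 0, 6]
  ],
  "roll": [0, 0, 0, 0, 0, 0, 0, 0],
  "gripper": [0, 0, 0, 0, 0, 0, 0, 0]
}}

```text
clock: 5.53
tool_pos: [0.4922, -0.2726, 0.1637]
eef_rot: [-0.393, 0.588, 0.393, 0.588]
contact_force: [-0.7, -0.6, -0.2]
opening: 0.009
```

Request:
{"name": "apply_moves", "arguments": {
  "travel": [
    [0, 3, 0],
    [0, 7, 0],
    [0, 11, 0],
    [0, 15, 0],
    [0.2, 19, 0],
    [0.4, 23, 0],
    [0.4, 27, 0],
    [0.4, 30, 0]
  ],
  "roll": [0, 0, 0, 0, 0, 0, 0, 0],
  "gripper": [0, 0, 0, 0, 0, 0, 0, 0]
}}

```text
clock: 6.2
tool_pos: [0.4955, 0.0314, 0.1629]
eef_rot: [-0.393, 0.587, 0.394, 0.587]
contact_force: [1.1, 0.3, -0.8]
opening: 0.004
```

Request:
{"name": "apply_moves", "arguments": {
  "travel": [
    [0, 1, -1],
    [0, 1, -3],
    [0, 1, -5],
    [0, 1, -7],
    [0, 1, -7.9],
    [0, 1, -7.9],
    [0, 1, -7.9],
    [0, 1, -7.9]
  ],
  "roll": [0, 0, 0, 0, 0, 0, 0, 0],
  "gripper": [0, 0, 0, 0, 0, 0, 0, 0]
}}

```text
clock: 6.87
tool_pos: [0.4966, 0.0374, 0.0853]
eef_rot: [-0.393, 0.588, 0.393, 0.588]
contact_force: [-0.6, -0.3, -1.1]
opening: 0.006
```

```bash
python3 - <<'E'
from plant import r,cams
import cv2,numpy as np
rows=[]
st=r.get_state();print(st["tool_pos"],st["contact_force"])
for n,(u,v) in(("top",(455,252)),("scene",(269,125)),("scene",(349,195))):
    s=cams.snapshot(n); rows.append(cv2.resize(s["image"][v-22:v+22,u-22:u+22],(264,264),interpolation=cv2.INTER_CUBIC))
cv2.imwrite("pics/d1.png",np.hstack(rows)[...,::-1])
E
```

```text
[0.49656061 0.03736715 0.08525639] [-0.62880213 -0.28227681 -1.13641062]
```

View pics/d1.png

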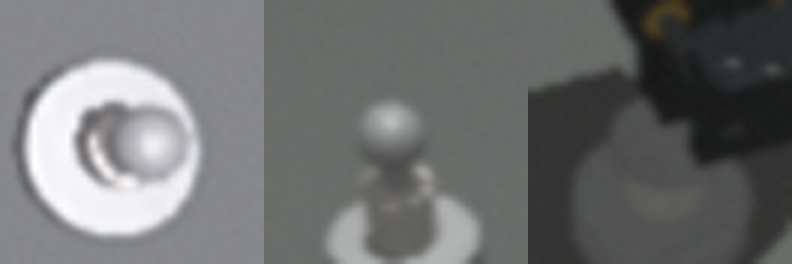

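The ball stand hasn't moved, and the tip is over the disc.

Request:
{"name": "apply_moves", "arguments": {
  "travel": [
    [0, 0, -0.5],
    [0, 0, -1.0],
    [0, 0, -1.4],
    [0, 0, -1.7],
    [0, 0, -1.8],
    [0, 0, -1.9],
    [0, 0, -2.0],
    [0, 0, -2.0]
  ],
  "roll": [0, 0, 0, 0, 0, 0, 0, 0],
  "gripper": [0, 0, 0, 0, 0, 0, 0, 0]
}}

```text
clock: 7.68
tool_pos: [0.4959, 0.0374, 0.0647]
eef_rot: [-0.393, 0.588, 0.393, 0.588]
contact_force: [-1.6, 0.7, 1.6]
opening: 0.004
```

Request:
{"name": "apply_moves", "arguments": {
  "travel": [
    [0, 0, -0.05],
    [0, 0, -0.1],
    [0, 0, -0.15],
    [0, 0, -0.2],
    [0, 0, -0.25],
    [0, 0, -0.3],
    [0, 0, -0.3],
    [0, 0, -0.3]
  ],
  "roll": [0, 0, 0, 0, 0, 0, 0, 0],
  "gripper": [0, 0, 0, 0, 0, 0, 0, 0]
}}

```text
clock: 8.35
tool_pos: [0.4959, 0.0374, 0.0618]
eef_rot: [-0.393, 0.588, 0.393, 0.588]
contact_force: [-2.0, -0.5, 4.0]
opening: 0.004
```

Request:
{"name": "apply_moves", "arguments": {
  "travel": [
    [0, 0, -0.05],
    [0, 0, -0.1],
    [0, 0, -0.1],
    [0, 0, -0.1],
    [0, 0, -0.1],
    [0, 0, -0.1],
    [0, 0, -0.1],
    [0, 0, -0.1]
  ],
  "roll": [0, 0, 0, 0, 0, 0, 0, 0],
  "gripper": [0, 0, 0, 0, 0, 0, 0, 0]
}}

```text
clock: 9.02
tool_pos: [0.496, 0.0374, 0.0608]
eef_rot: [-0.393, 0.588, 0.393, 0.588]
contact_force: [-2.7, 0.4, 5.5]
opening: 0.008
```

Request:
{"name": "apply_moves", "arguments": {
  "travel": [
    [0, 0, 0.3],
    [0, 0, 1],
    [0, 0, 2.5],
    [0, 0, 4.5],
    [0, 0, 6.5],
    [0, 0, 8],
    [0, 0, 9],
    [0, 0, 9]
  ],
  "roll": [0, 0, 0, 0, 0, 0, 0, 0],
  "gripper": [0, 0, 0, 0, 0, 0, 0, 0]
}}

```text
clock: 9.68
tool_pos: [0.4979, 0.0375, 0.153]
eef_rot: [-0.393, 0.586, 0.392, 0.59]
contact_force: [0.5, 0.1, 0.7]
opening: 0.005
```

Request:
{"name": "apply_moves", "arguments": {
  "travel": [
    [2, -2.4, 0],
    [4, -4.8, 0],
    [6, -7.2, 0],
    [8, -9.6, 0],
    [10, -11.9, 0],
    [11.5, -13.6, 0],
    [12, -14.2, 0],
    [12, -14.2, 0]
  ],
  "roll": [0, 0, 0, 0, 0, 0, 0, 0],
  "gripper": [0, 0, 0, 0, 0, 0, 0, 0]
}}

```text
clock: 10.35
tool_pos: [0.6167, -0.1067, 0.1499]
eef_rot: [-0.392, 0.589, 0.392, 0.589]
contact_force: [-0.8, -0.3, -0.4]
opening: 0.004
```

Request:
{"name": "apply_moves", "arguments": {
  "travel": [
    [0, 0, -0.5],
    [0, 0, -1.5],
    [0, 0, -3],
    [0, 0, -4],
    [0, 0, -4.5],
    [0, 0, -4.5],
    [0, 0, -4.5],
    [0, 0, -4.5]
  ],
  "roll": [0, 0, 0, 0, 0, 0, 0, 0],
  "gripper": [0, 0, 0, 0, 0, 0, 0, 0]
}}

```text
clock: 11.02
tool_pos: [0.6165, -0.1043, 0.1062]
eef_rot: [-0.393, 0.588, 0.393, 0.588]
contact_force: [0.2, -1.0, 0.3]
opening: 0.006
```

```bash
python3 - <<'E'
from plant import r,cams
import cv2,numpy as np
rows=[]
st=r.get_state();print(st["tool_pos"],st["contact_force"])
for n,(u,v) in(("top",(323,250)),("scene",(349,202)),("scene",(270,182))):
    s=cams.snapshot(n); rows.append(cv2.resize(s["image"][v-22:v+22,u-22:u+22],(264,264),interpolation=cv2.INTER_CUBIC))
cv2.imwrite("pics/s1.png",np.hstack(rows)[...,::-1])
E
```

```text
[ 0.61652097 -0.10430433  0.10620234] [ 0.22130354 -0.96127427  0.32362834]
```

View pics/s1.png

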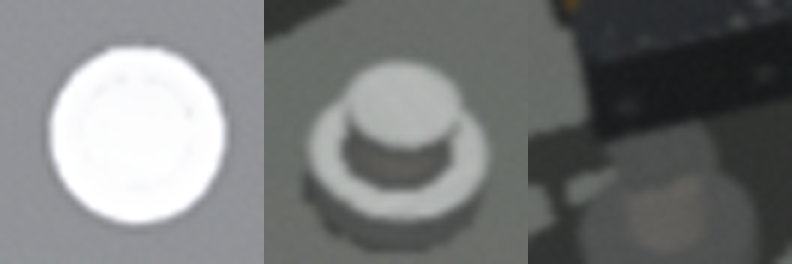

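The disc cap sank (ellipse centre dropped about 9 enlarged px) and its foot hasn't moved. Now the square plate.

Request:
{"name": "apply_moves", "arguments": {
  "travel": [
    [0, 0, -0.5],
    [0, 0, -1.0],
    [0, 0, -1.5],
    [0, 0, -1.9],
    [0, 0, -2.1],
    [0, 0, -2.2],
    [0, 0, -2.3],
    [0, 0, -2.3]
  ],
  "roll": [0, 0, 0, 0, 0, 0, 0, 0],
  "gripper": [0, 0, 0, 0, 0, 0, 0, 0]
}}

```text
clock: 11.83
tool_pos: [0.6159, -0.1046, 0.0827]
eef_rot: [-0.393, 0.588, 0.393, 0.588]
contact_force: [-0.8, -0.3, 0.6]
opening: 0.008
```

Request:
{"name": "apply_moves", "arguments": {
  "travel": [
    [0, 0, -0.05],
    [0, 0, -0.1],
    [0, 0, -0.15],
    [0, 0, -0.2],
    [0, 0, -0.25],
    [0, 0, -0.3],
    [0, 0, -0.3],
    [0, 0, -0.3]
  ],
  "roll": [0, 0, 0, 0, 0, 0, 0, 0],
  "gripper": [0, 0, 0, 0, 0, 0, 0, 0]
}}

```text
clock: 12.5
tool_pos: [0.616, -0.1046, 0.0799]
eef_rot: [-0.393, 0.588, 0.393, 0.588]
contact_force: [-3.4, -0.0, 4.6]
opening: 0.009
```

Request:
{"name": "apply_moves", "arguments": {
  "travel": [
    [0, 0, -0.05],
    [0, 0, -0.1],
    [0, 0, -0.1],
    [0, 0, -0.1],
    [0, 0, -0.1],
    [0, 0, -0.1],
    [0, 0, -0.1],
    [0, 0, -0.1]
  ],
  "roll": [0, 0, 0, 0, 0, 0, 0, 0],
  "gripper": [0, 0, 0, 0, 0, 0, 0, 0]
}}

```text
clock: 13.17
tool_pos: [0.616, -0.1045, 0.0788]
eef_rot: [-0.393, 0.588, 0.393, 0.588]
contact_force: [-1.8, 0.4, 5.5]
opening: 0.01
```

Request:
{"name": "apply_moves", "arguments": {
  "travel": [
    [0, 0, 0.3],
    [0, 0, 1],
    [0, 0, 3],
    [0, 0, 6],
    [0, 0, 9],
    [0, 0, 12],
    [0, 0, 15],
    [0, 0, 17]
  ],
  "roll": [0, 0, 0, 0, 0, 0, 0, 0],
  "gripper": [0, 0, 0, 0, 0, 0, 0, 0]
}}

```text
clock: 13.83
tool_pos: [0.6177, -0.1046, 0.2524]
eef_rot: [-0.394, 0.586, 0.392, 0.589]
contact_force: [1.2, 0.2, 0.6]
opening: 0.005
```

Request:
{"name": "apply_moves", "arguments": {
  "travel": [
    [-2, 3, 0],
    [-4, 6, 0],
    [-6, 9, 0],
    [-8, 12, 0],
    [-10, 15, 0],
    [-12, 18, 0],
    [-14, 21, 0],
    [-16, 24, 0]
  ],
  "roll": [0, 0, 0, 0, 0, 0, 0, 0],
  "gripper": [0, 0, 0, 0, 0, 0, 0, 0]
}}

```text
clock: 14.5
tool_pos: [0.4557, 0.1369, 0.2493]
eef_rot: [-0.393, 0.587, 0.393, 0.589]
contact_force: [0.4, 1.1, 1.1]
opening: 0.012
```

Request:
{"name": "apply_moves", "arguments": {
  "travel": [
    [-1, 3, 0],
    [-2, 6, 0],
    [-3, 9, 0],
    [-4, 12, 0],
    [-5, 15, 0],
    [-6, 18, 0],
    [-6.5, 20, 0],
    [-6.5, 20, 0]
  ],
  "roll": [0, 0, 0, 0, 0, 0, 0, 0],
  "gripper": [0, 0, 0, 0, 0, 0, 0, 0]
}}

```text
clock: 15.17
tool_pos: [0.3893, 0.3419, 0.2495]
eef_rot: [-0.393, 0.585, 0.397, 0.588]
contact_force: [-0.3, -0.5, -0.9]
opening: 0.006
```

```bash
python3 - <<'E'
from plant import r,cams
import cv2,numpy as np,pickle
S0=pickle.load(open("scene.pkl","rb"))["image"];T0=pickle.load(open("top.pkl","rb"))["image"]
S=cams.snapshot("scene")["image"];T=cams.snapshot("top")["image"]
c=lambda s,u,v:cv2.resize(s[v-22:v+22,u-22:u+22],(190,190),interpolation=cv2.INTER_CUBIC)
P=[(269,130),(349,202),(270,192),(361,287)]
cv2.imwrite("pics/end.png",np.vstack([np.hstack([c(s,*p) for p in P]) for s in(S0,S)]+[np.hstack([c(T,*p) for p in[(452,252),(323,250),(383,201),(256,190)]])])[...,::-1])
E
```

```text
(no output)
```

View pics/end.png

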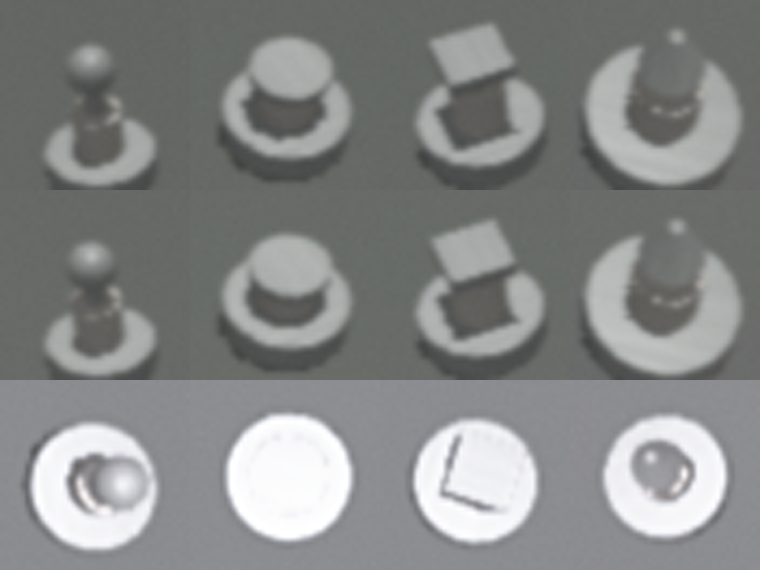

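All three caps sit lower than before, the feet are in the same place and the cone is unchanged. I'll take one quick numeric check of the drops, then hand in.

```bash
python3 - <<'E'
from plant import r,cams
import cv2,numpy as np,pickle
from h import proj
s=pickle.load(open("scene.pkl","rb"));S0=s["image"];S=cams.snapshot("scene")["image"]
for n,(u,v),h,X in(("ball",(268,123),7,(.4925,-.272,.08)),("disc",(350,195),8,(.496,.037,.052)),("sq",(269,182),9,(.616,-.105,.07)),("cone",(361,278),8,(.638,.205,.07))):
    U=lambda a,k:cv2.resize(a[v-k:v+k,u-k:u+k],None,fx=8,fy=8,interpolation=cv2.INTER_CUBIC)
    p=cv2.minMaxLoc(cv2.matchTemplate(U(S,h+6),U(S0,h),cv2.TM_CCOEFF_NORMED))[3]
    X=np.array(X);k=proj(s,X-[0,0,.001])-proj(s,X)
    print(n,"shift px",np.array(p)/8-6,"drop mm",(p[1]/8-6)/k[1])
print(r.finish_job())
E
```

```text
ball shift px [0.125 1.5  ] drop mm 4.7529289663863965
disc shift px [-0.25   1.625] drop mm 5.408986299665133
sq shift px [0.25  1.625] drop mm 5.203266784229961
cone shift px [0. 0.] drop mm 0.0
the job is handed in; nothing more can be done
None
```

The touch-off round is done and handed in at about 15 s of the 51 s allowed. I pressed the ball, then the disc, then the square plate, using the shut fingertips. No check failed or disagreed.

| Cap | Sunk, from tool height | Sunk, from scene camera | Force at the end of the press |
|---|---|---|---|
| Ball | 5.2 mm | 4.8 mm | 4.8 N |
| Disc | 5.2 mm | 5.4 mm | 5.5 N |
| Square | 5.2 mm | 5.2 mm | 5.5 N |

- **Caps:** each one stayed down after I lifted off, well short of its 12 mm stop.
- **Stands:** in the last pictures none of the feet had visibly moved, and the cone showed no change.
- **Not checked:** I did not compare the bystanders or the look-alikes in the last pictures. I planned every move well clear above them.
- **Arm:** it was well clear of everything, with the tool about 25 cm up, when I handed in.

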